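Open the battery bay of a desktop sound module

TASK

Open the sound module's battery bay for a battery change: press the red release tab straight down until the black lid springs up part-way, then push the lid over backwards until it is fully open and stays open by itself. Do it with the fingertips only, without pinching anything, and leave the loose batteries, the blue effect pedal and the screwdriver where they are. Finish clear of everything.

Things in the scene. Friction and masses are not known exactly. Their poses are not given: they have to be found in the camera images.
- module: Desktop sound module, fixed to the desk, 200 mm (x) by 260 mm (y) by 60 mm high to its aluminium panel; origin at the centre of its underside, its -x side is its front. Wooden end cheeks (12 mm thick, 66 mm high) at y = -124 and +124 mm. The battery bay and the red tab are on its +y half (centred at y = +50 mm). Round knobs up to 77 mm high stand on its -y half (y = -110 to -30 mm); the panel round the tab is flat. Orange old batteries lie fixed in the bay and stay there.
- tab_top (a point): Centre of the top face of the red release tab, 34 mm (x) by 44 mm (y), 70 mm above the desk when not pressed, 32 mm in front of the closed lid's front edge. It goes straight down 7 mm against a spring (2 N at first, 6 N at the bottom) and comes back up when let go.
- tab (a joint): Travel of the red tab in m: 0 up, 0.007 fully pressed. The lid is let go at about 0.004 to 0.005. The tab cannot be passed by prying at the lid.
- lid_edge (a point): Middle of the free (front) edge of the black lid, half-way through its 6 mm thickness. The lid is 90 mm from hinge line to free edge and 90 mm wide (module y), with a yellow strip along the free edge, 61 mm above the desk when shut. A small catch, 12 mm wide, stands 15 mm out of the lid's underside near the free edge, 36 mm from the middle towards module -y; the rest of the underside is flat.
- lid_hinge (a point): Middle of the lid's hinge line, at the lid's far side (module +x), 61 mm above the desk; the hinge axis is parallel to module y. The free edge moves up and then over to module +x.
- lid (a joint): Angle of the lid in rad: 0 shut and latched, about 0.6 where a spring plunger in the bay (24 mm travel, near the hinge at the lid's module +y side) lifts it after release, 1.57 upright, 1.92 fully open at its stop, leaning backwards. Between 0.6 and upright the lid (about 60 g, well damped) sinks back when not pushed; past about 1.7 it rests open by its own weight.
- cell1_mid (a point): Centre (25 mm up) of a green and brass battery cell standing loose and upright on the desk beside the module, 26 mm diameter, 50 mm high. Leave alone.
- cell2_mid (a point): Centre (25 mm up) of a second such loose battery cell. Leave alone.
- pedal_mid (a point): A point 18 mm up at the centre of a small loose blue effect pedal, 62 by 62 mm, 48 mm high with its knobs, on the desk beside the module. Leave alone.
- driver_grip (a point): Middle of the handle of a red-handled screwdriver, 160 mm long, lying loose in front of the module along its front. Leave alone.

How it is judged:
By the outcome, as a careful person would: the job done as asked, in the order asked, and still so for the second after the job is handed in, with the robot touching nothing.
It also fails if it takes over 40 s, if anything falls off the work surface, if the arm or the gripper's body presses on something with over 40 N, if the wrist force passes 120 N, or if a joint passes its speed limit or range.

ROBOT

A 6-joint arm with a two-finger parallel gripper is mounted at the origin on the work surface. World frame = base frame: x ahead of the robot, y to its left, z up, the work surface at z = 0. Lengths are in m, angles in rad, forces in N, time in s.
With the tool pointing down it reaches from about 0.4 to 0.825 m from the base axis. Payload 7 kg.
Tool frame: the origin (TCP) lies on the mounting face of the last link; the fingertips stand 178 mm ahead of it and the grasp point (between the pads) lies 159 mm ahead of it; z points along the fingers, y is the direction in which the jaws open and shut (so a half turn about z gives the same grasp; the last joint's range is limited). The gripper opens to 88 mm and grips with 3 to 60 N. Pads are 19 mm wide; open, the fingers measure 130 mm over their backs; the gripper's body (78 mm by 193 mm) begins 47 mm behind the grasp point.
Start: joints at [1.399, 0.359, 0.012, 0, -1.224, -0.288], TCP at [0.3, 0.605, 0.405] pointing down, gripper open.
Joint ranges: [-3.07, 3.07], [-1.43, 2.12], [-1.02, 1.25], [-3.03, 1.67], [-3.05, -0], [-3.03, 3.03]. Speed limits (rad/s): [2.39, 2.39, 3.01, 3.14, 3.14, 3.14].

INTERFACE

Orientations are given as [roll, pitch, yaw] about the fixed x, y, z axes, in that order (R = Rz(yaw) Ry(pitch) Rx(roll)).
In Python, from station import * gives the robot as it stands.
- The arm moves only by the tool arm_command, never from a script. Its argument "targets" is a list of rows, each a list of 3 entries, a list of its own where there are three numbers: the turn, a rotation vector about the world's x, y, z in rad, then the shift along the world's x, y, z in mm, then the closure, from 0 (fully open) to 1 (shut). In form: [[[wx, wy, wz], [tx, ty, tz], fingers], ...]. A call has 1 to 8 rows; each row shifts and turns the commanded pose from where the row before left it; what a row does not reach is not made up. A row lasts 1/10 s, in which the tool goes at most 50 mm and 8.59 degrees, less where a joint would pass 70% of its speed; a pose out of reach is approached as far as the arm can. A call with a gripper value outside its range is refused whole. The fingers move at their own pace and stop on an object; "squeeze" is the grip in N (left out, the last holds). Time passes only in rows, so rows that do not move let the fingers close. It gives the time, the measured TCP pose, the force and the opening at its end, in the units of the state.
- get_state(): the state, without advancing time (a new reading comes with each control period).
- grab_frame(name): name is "scene" or "top" or "wrist"; returns (picture, depth): 480x640x3 uint8, red, green, blue; 480x640 float32, m along the optical axis (not along the pixel's ray), 0 where there is no reading.
- camera_params(name): a dict with "mtx" (3x3 intrinsics, pixels), "eye" and "orientation" of the camera in the world. Camera axes: x right, y down, z forward; pixel columns grow to the right and rows downward; lengths in m; the calibration is good to about 2 mm. A picture is of the moment at which its call begins: read the wrist's pose just before it. camera_params takes no time and is no camera call; for the wrist camera it gives the pose at the moment of the call.
- job_done(): hands the job in, once; it reports no verdict.
The state is a dict: "t": time; "q": joint angles; "qd": joint speeds; "joint_efforts": joint torques, N m; "eef_pos": TCP position; "ee_rot": TCP orientation; "force": force on the tool from outside, world axes, zero at the start; "moment": the same for the moment, N m; "width": finger opening in m.
Only numpy, scipy, OpenCV 4.12 (cv2) and the standard library are available. Lean on these libraries where they do the work, as an engineer would, in place of code of your own. Each camera call takes 0.05 s, during which the arm holds its last target.

## Working session

There is one attempt and no reset: what is moved stays moved. The work goes in short steps, Python scripts to look and compute and a tool call to move; the robot and the scene stay as the last step left them, time stands still between calls to the robot, and variables do not carry over. Pictures are saved under pics/ and viewed, and the job is handed in when it is done.

Besides the shell and the picture viewer there is one more tool, called after "Call:" by a JSON object that holds its "fn" and its "kwargs". arm_command: Moves the arm, as the interface text tells. Its arguments: {"type":"object","properties":{"targets":{"type":"array"},"squeeze":{"type":"number"}},"required":["targets"]}

```bash
mkdir -p pics; ls
python3 - <<'E'
from station import *
import cv2,numpy as np
print(get_state())
for n in ["scene","top","wrist"]:
    p=camera_params(n); print(n,p)
    im,d=grab_frame(n); cv2.imwrite(f"pics/{n}0.png",im[:,:,::-1]); np.savez(f"pics/{n}0.npz",im=im,d=d,mtx=p["mtx"],eye=p["eye"],ori=p["orientation"])
E
```

```text
pics
{'t': 0.0, 'q': array([ 1.39911697e+00,  3.59392521e-01,  1.10462485e-02, -3.41182672e-04,
       -1.22407106e+00, -2.88101405e-01]), 'qd': array([ 0.00116532,  0.00218924, -0.00026431,  0.00042444, -0.00160927,
       -0.00011875]), 'joint_efforts': array([-1.52482065e-03, -5.82712448e+01,  2.93063629e+01,  6.99763566e+00,
        6.81553240e-03, -1.59062547e-04]), 'eef_pos': array([0.29944805, 0.60472822, 0.40371491]), 'ee_rot': array([ 3.13994732e+00, -1.53112367e-04, -4.59896837e-01]), 'force': array([ 0.0596965 ,  0.20653955, -0.95425286]), 'moment': array([ 0.02668764, -0.02434233, -0.02629788]), 'width': 0.08758605239489241}
scene {'mtx': array([[499.75460171,   0.        , 312.29176383],
       [  0.        , 499.75460171, 238.63577817],
       [  0.        ,   0.        ,   1.        ]]), 'eye': array([1.28920243, 0.11569731, 0.51790299]), 'orientation': array([-2.11628569,  0.01284639,  1.675187  ])}
top {'mtx': array([[593.64273902,   0.        , 310.00313794],
       [  0.        , 593.64273902, 247.08659942],
       [  0.        ,   0.        ,   1.        ]]), 'eye': array([0.43590121, 0.03027856, 1.13170361]), 'orientation': array([-3.03847019,  0.00588352, -1.56921064])}
wrist {'mtx': array([[350.65788534,   0.        , 323.69488547],
       [  0.        , 350.65788534, 238.19888847],
       [  0.        ,   0.        ,   1.        ]]), 'eye': array([0.37117406, 0.5694742 , 0.38362176]), 'orientation': array([ 2.84343657e+00, -8.39661995e-04, -2.03067003e+00])}
```

View pics/top0.png

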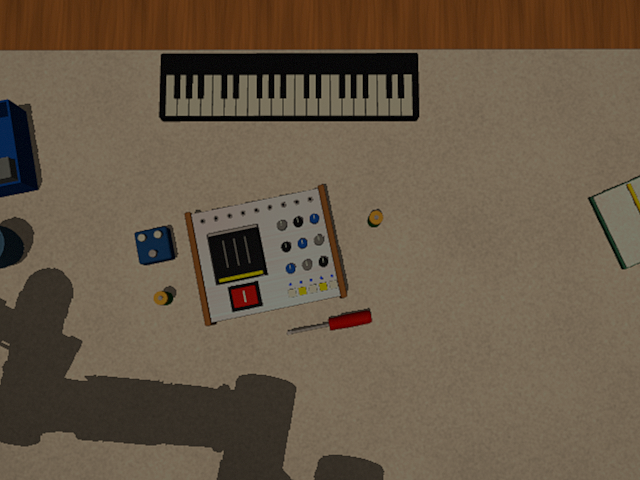

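View pics/scene0.png

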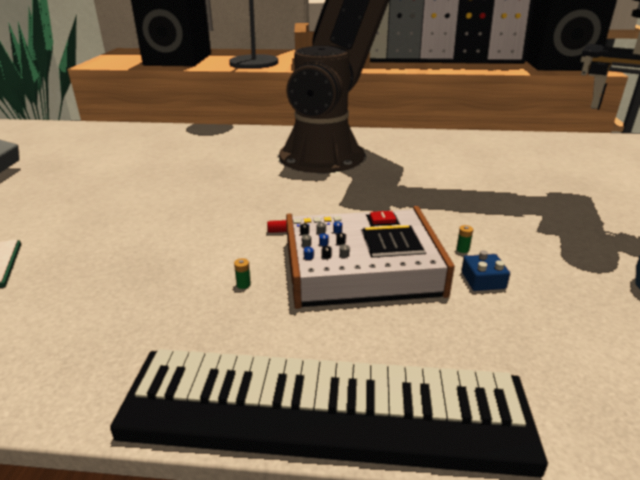

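View pics/wrist0.png

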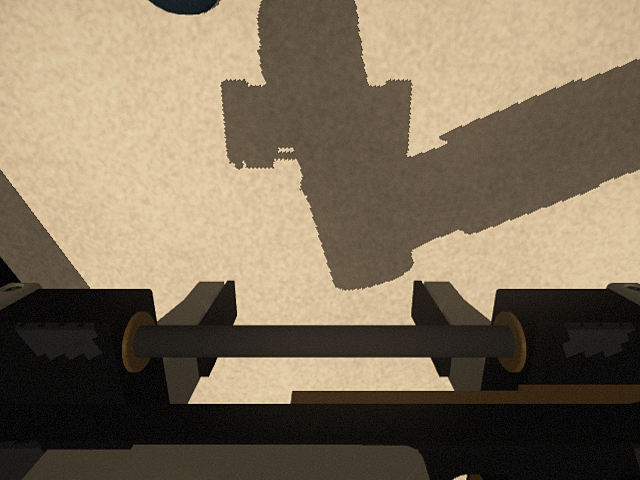

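The top view shows the red tab near (244,296), the yellow strip near (241,275), and the black lid near (238,253). The pedal is at (155,245), the cells at (163,297) and (375,217), and the driver around (330,323).

```bash
cat > h.py <<'E'
import numpy as np,cv2
from scipy.spatial.transform import Rotation as R
def ray(p,uv,z):
    m,e,o=p
    d=np.c_[(np.atleast_2d(uv)-[m[0,2],m[1,2]])/[m[0,0],m[1,1]],np.ones(len(np.atleast_2d(uv)))]
    d=d@R.from_euler('xyz',o).as_matrix().T
    return e+d*((z-e[2])/d[:,2])[:,None]
def load(n):
    f=np.load(n); return f['im'],f['d'],(f['mtx'],f['eye'],f['ori'])
def blobs(im,lo,hi,amin=20):
    hsv=cv2.cvtColor(im,cv2.COLOR_RGB2HSV); m=cv2.inRange(hsv,np.array(lo),np.array(hi))
    c,_=cv2.findContours(m,cv2.RETR_EXTERNAL,cv2.CHAIN_APPROX_NONE)
    return [(cv2.contourArea(k),cv2.minAreaRect(k),k) for k in c if cv2.contourArea(k)>=amin]
E
python3 - <<'E'
from h import *
for cam in ["top","scene"]:
    im,d,p=load(f"pics/{cam}0.npz")
    for nm,lo,hi,z in [("red",(0,180,100),(6,255,255),.07),("red2",(174,180,100),(180,255,255),.07),("yel",(22,150,120),(34,255,255),.064),("blue",(98,150,60),(115,255,200),.036),("orange/br",(10,150,120),(21,255,255),.05)]:
        for a,r,k in blobs(im,lo,hi):
            c=np.array(r[0])
            if 120<c[0]<520 and 180<c[1]<345:
                b=ray(p,cv2.boxPoints(r),z)
                print(cam,nm,a,c.round(1),ray(p,c,z).round(4)[0],"sides",np.linalg.norm(b[1]-b[0]).round(4),np.linalg.norm(b[2]-b[1]).round(4),"ang",[np.degrees(np.arctan2(*(b[i+1]-b[i])[[1,0]])).round(1) for i in (0,1)],"depth",d[int(c[1]),int(c[0])])
# end cheeks, top
im,d,p=load("pics/top0.npz")
print(ray(p,[[187,212],[209,325],[325,184],[345,297]],.066).round(4))
E
```

```text
top red 191.5 [349.9 321.2] [ 0.4137 -0.0344  0.07  ] sides 0.0721 0.011 ang [np.float64(-80.5), np.float64(-171.0)] depth 1.0999141
top red 369.5 [244.2 296.1] [0.4577 0.1539 0.07  ] sides 0.0415 0.0312 ang [np.float64(-78.0), np.float64(-167.5)] depth 1.0623622
top yel 30.0 [301.9 290.6] [0.4678 0.0511 0.064 ] sides 0.0113 0.0112 ang [np.float64(-78.6), np.float64(-168.5)] depth 1.0650102
top yel 28.5 [322.7 286.3] [0.4756 0.0138 0.064 ] sides 0.0109 0.0113 ang [np.float64(-75.9), np.float64(-166.0)] depth 1.0679216
top yel 37.0 [240.4 275.7] [0.4944 0.1619 0.064 ] sides 0.0758 0.0034 ang [np.float64(-78.0), np.float64(-167.6)] depth 1.0678154
top blue 39.0 [290. 268.] [0.5104 0.0738 0.036 ] sides 0.0148 0.0148 ang [np.float64(-89.9), np.float64(-179.8)] depth 1.0562108
top blue 40.5 [302. 243.] [0.5569 0.0518 0.036 ] sides 0.0149 0.0149 ang [np.float64(-89.9), np.float64(-179.9)] depth 1.0605054
top blue 575.5 [152.4 245.1] [0.5527 0.3299 0.036 ] sides 0.0546 0.0553 ang [np.float64(-78.5), np.float64(-167.3)] depth 1.1012639
top blue 53.0 [314. 218.] [0.6038 0.0295 0.036 ] sides 0
[... 960 characters left out ...]
.8), np.float64(6.0)] depth 0.8224427
scene orange/br 57.5 [241.5 262.5] [ 0.6097 -0.081   0.05  ] sides 0.0221 0.0212 ang [np.float64(94.9), np.float64(12.3)] depth 0.84130025
scene orange/br 40.5 [465.9 229.1] [0.4655 0.309  0.05  ] sides 0.0208 0.0221 ang [np.float64(167.4), np.float64(74.6)] depth 0.92816573
scene orange/br 247.0 [292.4 245. ] [ 0.5475 -0.0034  0.05  ] sides 0.0106 0.2115 ang [np.float64(109.0), np.float64(11.3)] depth 0.85539705
scene orange/br 207.0 [433.1 235.5] [0.4938 0.2465 0.05  ] sides 0.0125 0.2175 ang [np.float64(142.1), np.float64(11.5)] depth 0.8785796
[[ 0.6101  0.2605  0.066 ]
 [ 0.4064  0.2165  0.066 ]
 [ 0.6619  0.0095  0.066 ]
 [ 0.4565 -0.026   0.066 ]]
```

Run:
```python
import cv2
im=cv2.imread("pics/top0.png")[170:345,120:400]
cv2.imwrite("pics/topz.png",cv2.resize(im,(800,500),interpolation=cv2.INTER_CUBIC))
```

```text
(no output)
```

View pics/topz.png

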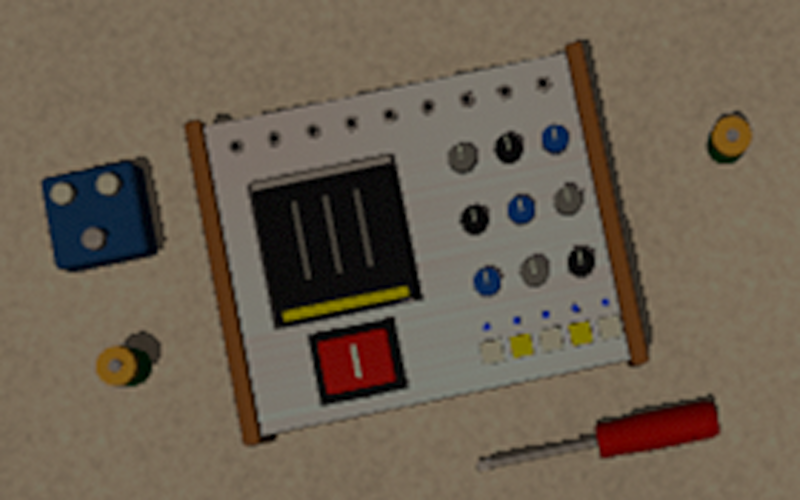

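Call:
{"fn": "arm_command", "kwargs": {"targets": [[[0,0,0.08],[14,-40,0],1],[[0,0,0.08],[14,-40,0],1],[[0,0,0.08],[14,-40,0],1],[[0,0,0.08],[14,-40,0],1],[[0,0,0.08],[14,-40,0],1],[[0,0,0.08],[14,-40,0],1],[[0,0,0.08],[14,-40,0],1],[[0,0,0.09],[14,-40,0],1]], "squeeze": 5}}

```text
t: 0.95
eef_pos: [0.4117, 0.2831, 0.4047]
ee_rot: [-3.142, -0.0, 0.194]
force: [0.2, 0.0, -0.1]
width: 0.0291
```

Call:
{"fn": "arm_command", "kwargs": {"targets": [[[0,0,0],[12,-33,-10],1],[[0,0,0],[12,-33,-20],1],[[0,0,0],[12,-33,-30],1],[[0,0,0],[11,-30,-30],1],[[0,0,0],[0,0,0],1]]}}

```text
t: 1.45
eef_pos: [0.4575, 0.1522, 0.3107]
ee_rot: [3.139, 0.007, 0.186]
force: [-0.1, 0.6, 0.6]
width: 0.0006
```

Run:
```python
from station import *
from h import *
s=get_state(); print(s["t"],s["eef_pos"],s["ee_rot"],s["width"],s["force"])
p=camera_params("wrist"); im,d=grab_frame("wrist"); cv2.imwrite("pics/w1.png",im[:,:,::-1])
pp=(p["mtx"],p["eye"],p["orientation"])
np.savez("pics/w1.npz",im=im,d=d,mtx=p["mtx"],eye=p["eye"],ori=p["orientation"])
for nm,lo,hi,z in [("red",(0,150,60),(8,255,255),.07),("red2",(172,150,60),(180,255,255),.07),("yel",(22,150,100),(34,255,255),.064)]:
    for a,r,k in blobs(im,lo,hi,60):
        b=ray(pp,cv2.boxPoints(r),z); print(nm,a,r,ray(pp,r[0],z).round(4),np.linalg.norm(b[1]-b[0]),np.linalg.norm(b[2]-b[1]),b.round(4).tolist())
```

```text
1.45 [0.45754115 0.15216796 0.31073317] [3.13872914 0.00692932 0.18624663] 0.0006222160706245605 [-0.07282515  0.5676931   0.5552556 ]
red 2503.5 ((523.0, 311.5), (27.0, 100.0), 90.0) [[0.4408 0.0055 0.07  ]] 0.06968837854027207 0.02185692308860033 [[0.4444, 0.0435, 0.07], [0.4573, -0.025, 0.07], [0.4371, -0.0334, 0.07], [0.4239, 0.0369, 0.07]]
red 3171.5 ((317.4405517578125, 248.44325256347656), (50.52122497558594, 66.05191040039062), 88.66777801513672) [[0.4603 0.1564 0.07  ]] 0.0428644592090671 0.03548275286181291 [[0.4729, 0.1809, 0.07], [0.4818, 0.139, 0.07], [0.4472, 0.1308, 0.07], [0.4379, 0.1747, 0.07]]
yel 120.0 ((521.5, 258.5), (17.0, 21.0), 90.0) [[0.477  0.0166 0.064 ]] 0.014377350448048228 0.012708739927476896 [[0.4816, 0.0259, 0.064], [0.4842, 0.0117, 0.064], [0.4723, 0.0072, 0.064], [0.4697, 0.0216, 0.064]]
```

View pics/w1.png

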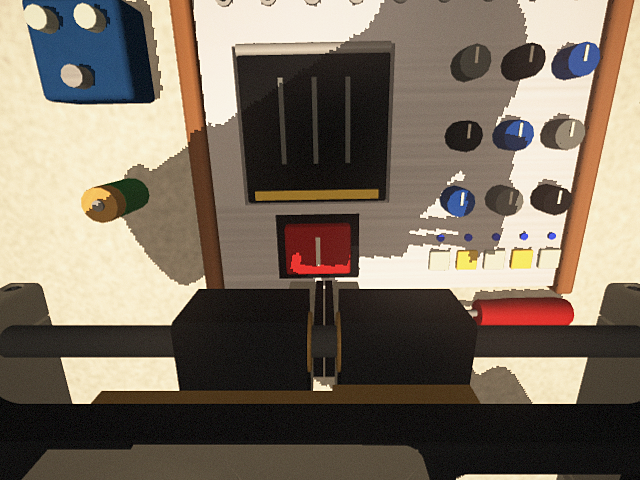

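The wrist view shows the tab at (317,248), which is (0.460, 0.156) m at 70 mm height. That agrees with the top view to within 3 mm, and the tab's measured size is right. The lid is shut at (250–387, 201) and the fingers are closed.

Call:
{"fn": "arm_command", "kwargs": {"targets": [[[0,0,0],[1,2,-25],1],[[0,0,0],[1,1,-25],1],[[0,0,0],[0,0,-9],1],[[0,0,0],[0,0,0],1]]}}

```text
t: 1.9
eef_pos: [0.4604, 0.1593, 0.2552]
ee_rot: [3.141, 0.002, 0.191]
force: [-0.5, -0.4, 0.0]
width: 0.0005
```

Run:
```python
from h import *
im,d,p=load("pics/w1.npz")
e=ray(p,[[246,202],[388,202]],.064); y=ray(p,[[255,195],[379,195]],.064); h=ray(p,[[235,53],[393,53]],.064)
print(e,h,np.linalg.norm(e[1]-e[0]),np.linalg.norm(e.mean(0)-h.mean(0)),e.mean(0),h.mean(0))
v=e[0]-e[1];print(np.degrees(np.arctan2(-v[0],v[1])))
v=h.mean(0)-e.mean(0);print(np.degrees(np.arctan2(v[1],v[0])))
```

```text
[[0.48127187 0.20783678 0.064     ]
 [0.49843813 0.11652808 0.064     ]] [[0.56725634 0.22459669 0.064     ]
 [0.58424443 0.13466235 0.064     ]] 0.0929083344824312 0.08764941035336973 [0.489855   0.16218243 0.064     ] [0.57575039 0.17962952 0.064     ]
10.647462822103984
11.481732042490261
```

Call:
{"fn": "arm_command", "kwargs": {"targets": [[[0,0,0],[0,-2,-6],1],[[0,0,0],[0,0,-3],1],[[0,0,0],[0,0,-2],1],[[0,0,0],[0,0,0],1]]}}

```text
t: 2.3
eef_pos: [0.4608, 0.1572, 0.2452]
ee_rot: [-3.141, -0.001, 0.19]
force: [-0.8, 0.9, 3.3]
width: 0.0006
```

Call:
{"fn": "arm_command", "kwargs": {"targets": [[[0,0,0],[0,0,-2],1],[[0,0,0],[0,0,-1.5],1],[[0,0,0],[0,0,0],1]]}}

```text
t: 2.6
eef_pos: [0.4609, 0.1572, 0.2415]
ee_rot: [-3.141, -0.001, 0.19]
force: [-1.3, 1.3, 4.9]
width: 0.0004
```

Run:
```python
from station import *
import cv2
print(get_state()["force"])
im,d=grab_frame("wrist"); cv2.imwrite("pics/w2.png",im[:,:,::-1])
im,d=grab_frame("scene"); cv2.imwrite("pics/s2.png",cv2.resize(im[150:350,220:540,::-1],(800,500)))
```

```text
[-1.29900942  1.27787375  4.94017278]
```

View pics/w2.png

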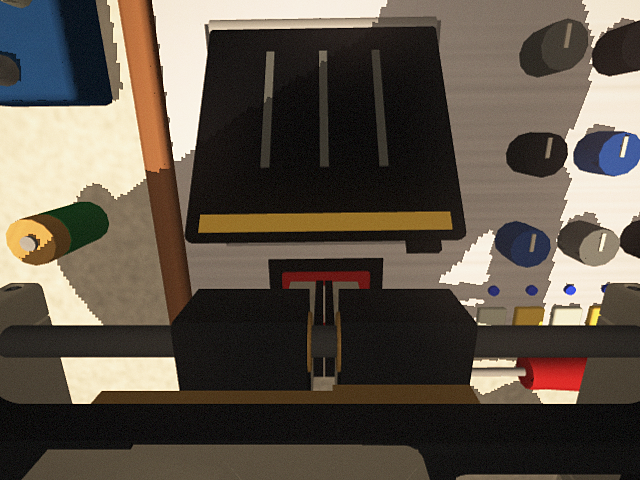

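View pics/s2.png

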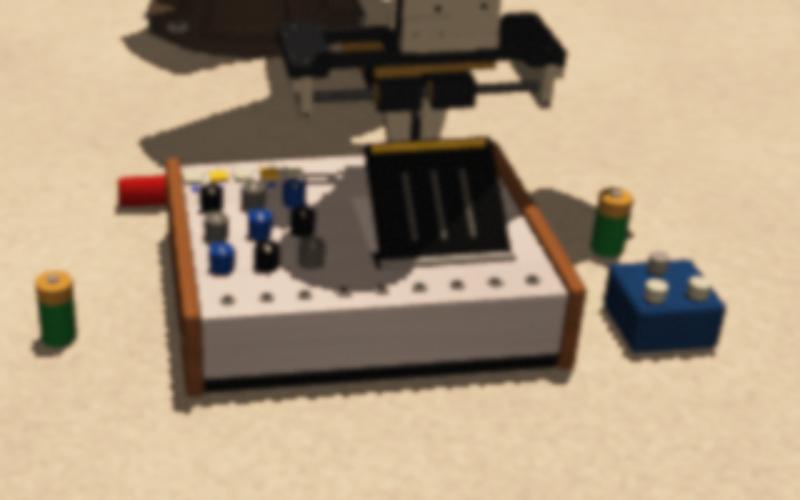

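The lid has sprung to about 0.6 rad, with its free edge at (190–465, 240) in the wrist view. The catch shows at (425,246), well away from the fingers. Next I raise the tip off the tab and approach the edge with the tip about 15 mm below it.

Call:
{"fn": "arm_command", "kwargs": {"targets": [[[0,0,0],[0,0,16],1],[[0,0,0],[0,0,16],1],[[0,0,0],[10,2,0],1],[[0,0,0],[10,2,0],1],[[0,0,0],[8,1.5,0],1],[[0,0,0],[0,0,0],1]]}}

```text
t: 3.3
eef_pos: [0.4896, 0.1625, 0.2721]
ee_rot: [3.141, 0.001, 0.19]
force: [-0.2, -0.7, 0.2]
width: 0.0006
```

Run:
```python
from station import *
import cv2
print(get_state()["force"])
im,d=grab_frame("wrist"); cv2.imwrite("pics/w3.png",im[:,:,::-1])
```

```text
[-0.18936463 -0.71868498  0.24475084]
```

View pics/w3.png

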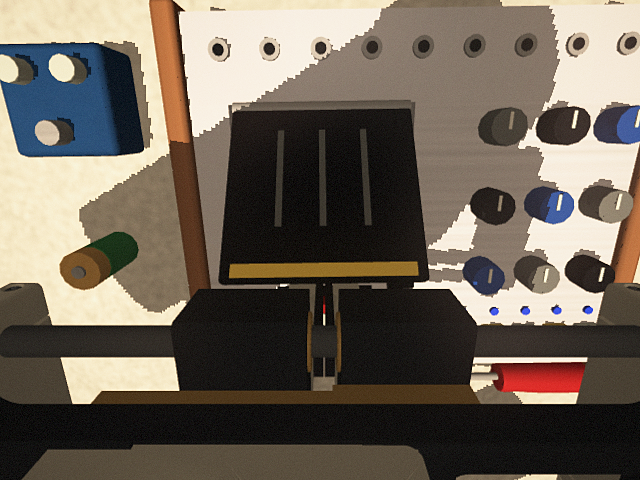

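The wrist view shows the lid edge at (220–428, 282), just ahead of the fingers, and there is no contact force. I'll push along the edge's arc.

Call:
{"fn": "arm_command", "kwargs": {"targets": [[[0,0,0],[7.8,1.6,2],1],[[0,0,0],[7.8,1.6,8],1],[[0,0,0],[7.8,1.6,8],1],[[0,0,0],[7.8,1.6,6],1],[[0,0,0],[8.8,1.7,5],1],[[0,0,0],[9.8,1.9,4],1],[[0,0,0],[0,0,0],1]]}}

```text
t: 4.05
eef_pos: [0.5399, 0.1729, 0.3065]
ee_rot: [-3.141, -0.002, 0.19]
force: [-0.1, -0.2, -0.6]
width: 0.0005
```

Run:
```python
from station import *
import cv2
print(get_state()["force"])
im,d=grab_frame("scene"); cv2.imwrite("pics/s4.png",cv2.resize(im[130:330,220:540,::-1],(800,500)))
```

```text
[-0.05664263 -0.1939275  -0.60875283]
```

View pics/s4.png

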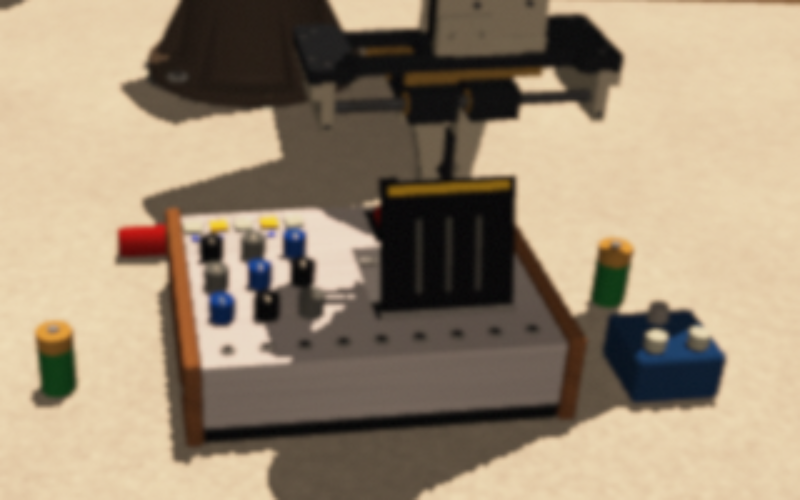

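The scene view shows the lid at about 1.2 rad, resting on the finger, with its edge at (385–515, 185). I'll carry on over the top.

Call:
{"fn": "arm_command", "kwargs": {"targets": [[[0,0,0],[8.8,1.7,0],1],[[0,0,0],[8.8,1.7,0],1],[[0,0,0],[8.8,1.7,-1],1],[[0,0,0],[8.8,1.7,-1],1],[[0,0,0],[8.8,1.7,-1],1],[[0,0,0],[0,0,0],1]]}}

```text
t: 4.7
eef_pos: [0.5835, 0.1811, 0.3026]
ee_rot: [3.141, 0.0, 0.19]
force: [-0.0, 0.6, 0.2]
width: 0.0002
```

Run:
```python
from station import *
import cv2
print(get_state()["force"])
im,d=grab_frame("scene"); cv2.imwrite("pics/s5.png",cv2.resize(im[130:330,220:540,::-1],(800,500)))
im,d=grab_frame("wrist"); cv2.imwrite("pics/w5.png",im[:,:,::-1])
```

```text
[-0.04883642  0.5918173   0.20290093]
```

View pics/s5.png

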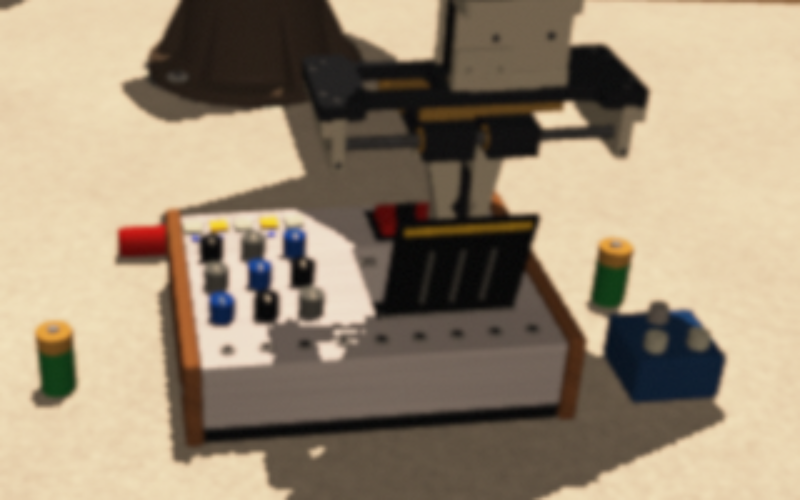

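View pics/w5.png

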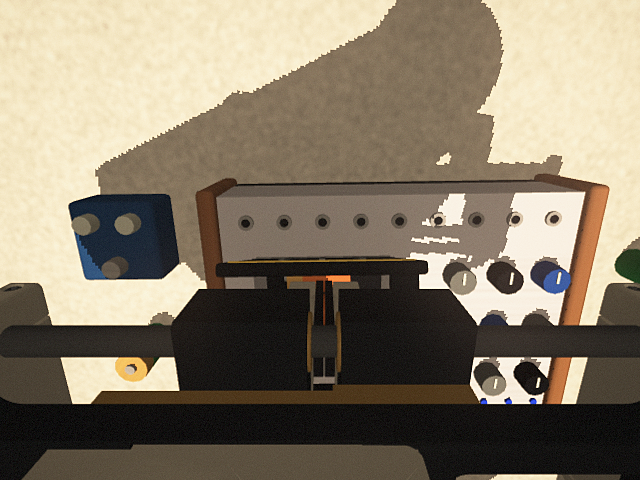

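The wrist view shows the lid past upright, with its edge near row 265. I'll nudge it to its stop while watching the force.

Call:
{"fn": "arm_command", "kwargs": {"targets": [[[0,0,0],[3,0.6,0],1],[[0,0,0],[2,0.4,0],1],[[0,0,0],[0,0,0],1]]}}

```text
t: 5.1
eef_pos: [0.5875, 0.182, 0.3033]
ee_rot: [-3.142, -0.0, 0.19]
force: [0.5, -0.3, -0.0]
width: 0.0007
```

Call:
{"fn": "arm_command", "kwargs": {"targets": [[[0,0,0],[-10,-2,0],1],[[0,0,0],[-20,-4,4],1],[[0,0,0],[-25,-5,20],1],[[0,0,0],[-25,-5,40],1],[[0,0,0],[-10,0,40],1],[[0,0,0],[0,0,30],1],[[0,0,0],[0,0,0],1]]}}

```text
t: 5.8
eef_pos: [0.497, 0.1659, 0.4424]
ee_rot: [-3.138, -0.008, 0.191]
force: [0.5, 0.5, -0.5]
width: 0.0007
```

Run:
```python
from station import *
from h import *
s=get_state();print(s["t"],s["eef_pos"],s["force"])
for n in ["top","scene","wrist"]:
    p=camera_params(n); im,d=grab_frame(n); np.savez(f"pics/{n}6.npz",im=im,d=d,mtx=p["mtx"],eye=p["eye"],ori=p["orientation"])
    cv2.imwrite(f"pics/{n}6.png",im[:,:,::-1])
im=cv2.imread("pics/scene6.png"); cv2.imwrite("pics/s6.png",cv2.resize(im[130:330,220:540],(800,500)))
im=cv2.imread("pics/top6.png"); cv2.imwrite("pics/t6.png",cv2.resize(im[170:345,120:400],(800,500)))
```

```text
5.8 [0.49700197 0.16586324 0.44238964] [ 0.4780485   0.54951393 -0.51790425]
```

View pics/s6.png

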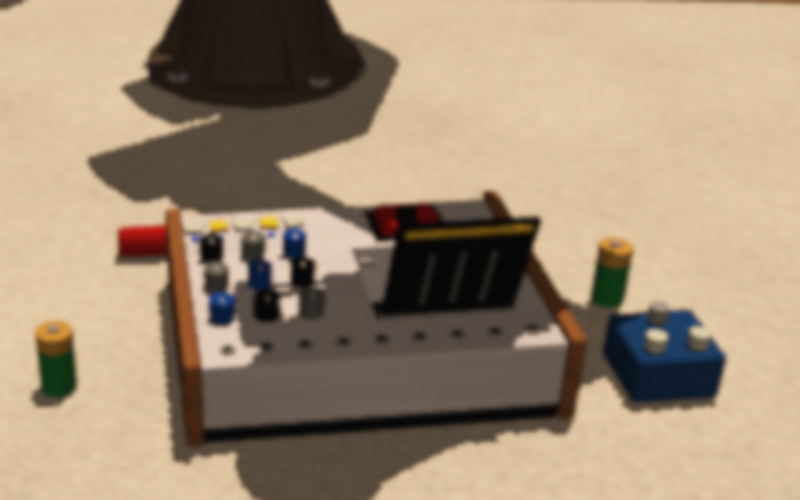

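View pics/wrist6.png

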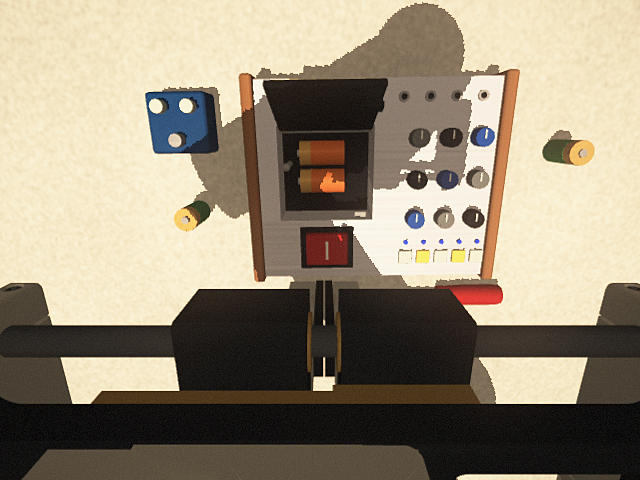

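View pics/t6.png

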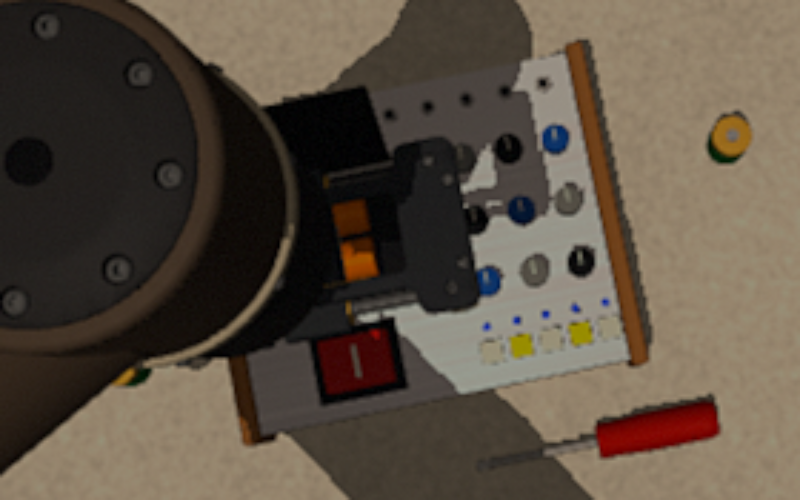

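The wrist view shows the bay open, the old cells visible at (322,165), and the lid leaning back with its edge near row 82. The tab is back up. I'll check the lid angle numerically after letting some time pass, and check that the loose items haven't moved.

Call:
{"fn": "arm_command", "kwargs": {"targets": [[[0,0,0],[-20,0,10],1],[[0,0,0],[0,0,0],1],[[0,0,0],[0,0,0],1],[[0,0,0],[0,0,0],1],[[0,0,0],[0,0,0],1],[[0,0,0],[0,0,0],1]]}}

```text
t: 6.55
eef_pos: [0.4776, 0.1659, 0.4466]
ee_rot: [3.141, 0.001, 0.19]
force: [-0.1, 1.0, 0.3]
width: 0.0002
```

Run:
```python
from station import *
from h import *
s=get_state();print(s["t"],s["eef_pos"],s["force"])
p=camera_params("scene"); im,d=grab_frame("scene"); pp=(p["mtx"],p["eye"],p["orientation"])
def pts(im,d,pp,k):
    m=np.zeros(d.shape,np.uint8); cv2.drawContours(m,[k],-1,1,-1); v,u=np.nonzero(m*(d>0)); z=d[v,u]
    c=np.c_[(u-pp[0][0,2])/pp[0][0,0]*z,(v-pp[0][1,2])/pp[0][1,1]*z,z]
    return pp[1]+c@R.from_euler('xyz',pp[2]).as_matrix().T
for tag,(I,D,P) in {"0":load("pics/scene0.npz"),"6":load("pics/scene6.npz"),"now":(im,d,pp)}.items():
    for nm,lo,hi in [("yel",(22,140,90),(34,255,255)),("blue",(98,150,60),(115,255,200)),("orange",(10,150,100),(21,255,255)),("red",(0,180,100),(6,255,255))]:
        for a,r,k in blobs(I,lo,hi,18):
            if 220<r[0][0]<520 and 190<r[0][1]<300 and max(r[1])<70: 
                w=np.median(pts(I,D,P,k),0); rel=w[:2]-[.578,.1795]; uu=rel@[.981,.194]
                print(tag,nm,a,np.round(r[0],1),w.round(3),"u,th",uu.round(3),np.arctan2(w[2]-.061,-uu).round(2) if nm=="yel" else "")
```

```text
6.55 [0.47760832 0.16587171 0.44655089] [-0.13902675  1.02339408  0.26931767]
0 yel 20.5 [380.4 227.3] [0.498 0.154 0.065] u,th -0.083 0.04
0 blue 309.0 [486.1 265.3] [0.566 0.329 0.035] u,th 0.017 
0 blue 34.0 [308.5 250. ] [0.602 0.031 0.076] u,th -0.005 
0 orange 66.5 [241.5 263. ] [ 0.61  -0.082  0.048] u,th -0.019 
0 orange 47.0 [465.9 229.3] [0.462 0.309 0.047] u,th -0.089 
0 orange 272.0 [292.4 245.5] [0.58  0.001 0.066] u,th -0.033 
0 red 102.5 [277. 224.] [ 0.427 -0.053  0.022] u,th -0.193 
0 red 157.5 [382.9 215.5] [0.465 0.154 0.07 ] u,th -0.116 
6 blue 301.0 [486.9 265.2] [0.568 0.331 0.035] u,th 0.02 
6 blue 39.0 [309. 250.] [0.602 0.031 0.076] u,th -0.006 
6 orange 69.0 [241.  263.5] [ 0.61  -0.082  0.048] u,th -0.019 
6 orange 65.5 [448.1 260.3] [0.596 0.258 0.065] u,th 0.033 
6 orange 46.5 [465.8 229.6] [0.463 0.311 0.047] u,th -0.088 
6 orange 276.0 [292.2 245.5] [0.579 0.001 0.066] u,th -0.033 
6 red 103.0 [277. 224.] [ 0.427 -0.052  0.022] u,th -0.193 
now blue 317.5 [486.  265.2] [0.566 0.329 0.035] u,th 0.017 
now blue 36.0 [308.5 250. ] [0.602 0.031 0.076] u,th -0.005 
now orange 69.5 [241.  263.5] [ 0.609 -0.082  0.048] u,th -0.02 
now orange 98.5 [446.3 257.4] [0.588 0.256 0.065] u,th 0.025 
now orange 273.0 [292.2 245.5] [0.581 0.001 0.066] u,th -0.032 
now red 103.0 [277. 224.] [ 0.427 -0.053  0.022] u,th -0.193 
now red 35.5 [375. 217.] [0.471 0.141 0.069] u,th -0.112
```

Run:
```python
from station import *
from h import *
p=camera_params("scene"); im,d=grab_frame("scene"); cv2.imwrite("pics/s7.png",cv2.resize(im[130:330,220:540,::-1],(800,500)))
m,e,o=(p["mtx"],p["eye"],p["orientation"])
for u,v in [(400,224),(408,223),(415,223),(406,230),(404,240),(402,248)]:
    z=d[v,u]; w=e+R.from_euler('xyz',o).apply([(u-m[0,2])/m[0,0]*z,(v-m[1,2])/m[1,1]*z,z])
    uu=(w[:2]-[.578,.1795])@[.981,.194]; print(im[v,u],w.round(4),uu.round(4),np.arctan2(w[2]-.061,-uu).round(3))
```

```text
[71 52 11] [0.6091 0.1754 0.1359] 0.0297 1.949
[95 69 13] [0.6085 0.1875 0.1378] 0.0315 1.959
[80 58 12] [0.6055 0.1984 0.1366] 0.0306 1.956
[14 13 12] [0.6014 0.1862 0.1212] 0.0242 1.954
[23 22 18] [0.5928 0.1855 0.0975] 0.0156 1.975
[23 22 18] [0.5879 0.184  0.0792] 0.0106 2.099
```

View pics/s7.png

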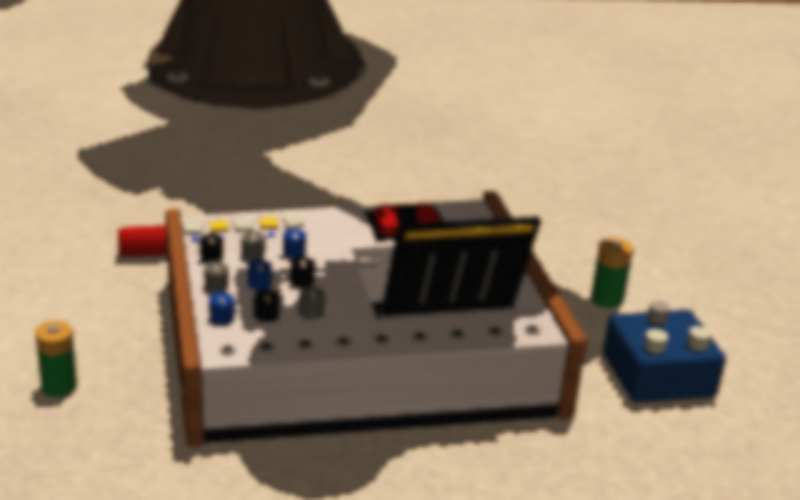

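The lid stands at about 1.92 rad (slope between face points ≈1.93), and it has not moved since I let go. Everything else is where it was and the arm is clear, so I'm handing in.

```bash
python3 -c "
from station import *
print(job_done())"
```

```text
the job is handed in; nothing more can be done
None
```

The battery bay is open: the lid leans back at its stop and stays there by itself. I handed the job in at about 6.6 s of robot time.

- **Release:** I pressed the red tab straight down with the closed fingertips. It went down about 6.5 mm at roughly 5 N, and the lid sprang up to about 0.6 rad.
- **Opening:** I followed the lid's free edge along its arc with the fingertips and pushed it over backwards. I then backed off and raised the arm clear.

**Last checks:**
- **Lid angle:** depth points on its outer face gave about 1.95 rad, and their slope gave about 1.93. The stop is at 1.92, so this fits within the calibration. It had not visibly moved about 1 s after I let go.
- **Tab:** it is back up, with its top at 69 mm.
- **Loose items:** the pedal, the far cell and the screwdriver handle measured within about 1 mm of where they started.
- **Arm:** the fingertips are about 27 cm above the desk and touching nothing. The wrist force reads about 1 N, which is noise level.

**One check was incomplete:** in the last measured frame, the colour mask missed the cell on the pedal side because it was in shadow. The frame before showed it within about 2 mm of its start, and it stands in the same place in the last picture.

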